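Fire the calibration pulse in the seismograph vault

TASK

Fire the seismometer's calibration pulse: press the light-touch yellow key down until it clicks and let it spring back up, then press the stiff blue key down until it clicks and let it go too. Do not flip the red rocker switch, which feeds the recorder.

Things in the scene. Friction and masses are not known exactly. Their poses are not given: they have to be found in the camera images.
- light_key_top (a point): Centre of the top of the light-touch key: a round flat yellow cap, 36 mm across, 10 mm thick, in the middle of a bare aluminium box 90 x 90 x 46 mm fixed to the shelf. 66 mm above the shelf at rest; moves with the cap. Travel 8 mm straight down to a hard stop, springs back; clicks at 5 mm. Force about 1.5 N at the start, 3 N at the stop.
- stiff_key_top (a point): Centre of the top of the stiff key: a round blue mushroom cap, 42 mm across (flat top 34 mm), 14 mm thick, over a coil spring in the middle of a green box 90 x 90 x 52 mm fixed to the shelf. 78 mm above the shelf at rest; moves with the cap. Travel 8 mm straight down to a hard stop, springs back; clicks at 5 mm. Force about 5 N at the start, 9 N at the stop.
- rocker_high_end (a point): Top of the raised end of the red rocker switch (44 x 26 mm), about 67 mm above the shelf, on a grey box 100 x 80 x 48 mm fixed to the shelf; leave it. The point is 18 mm along the box's long side from the rocker's middle. The three boxes stand in any left-to-right order; loose things near them are under 50 mm high, equipment up to 205 mm high at the sides and far edge.
There are look-alikes about, which are no part of the job. What is shaped like the part that bears stiff_key_top but purple is not meant. What is shaped like the part that bears light_key_top but orange is not meant.

How it is judged:
On the way, in this order (a step that is already met when the one before it is completed fails the run):
1. the yellow light-touch key is pressed to its click while the blue one is up (height (world z) of light_key_top below 0.0615 m and height (world z) of stiff_key_top above 0.076 m), for 0.05 s.
2. then the blue stiff key is pressed to its click with the yellow one back up (height (world z) of stiff_key_top below 0.0735 m and height (world z) of light_key_top above 0.064 m), for 0.05 s.
At the end, for the whole second after the job is handed in: Both keys are let go and back up within 2 mm of their rest height (tops 66 mm and 78 mm above the shelf), and the raised end of the red rocker is within 3 mm of where it started (height (world z) of light_key_top above 0.064 m and height (world z) of stiff_key_top above 0.076 m and distance of rocker_high_end from where it was at the start of the episode below 0.003 m); the robot touches nothing.
It fails at once if the red rocker switch is flipped (its raised end moves 3 mm or more) (distance of rocker_high_end from where it was at the start of the episode above 0.003 m).
It also fails if it takes over 35 s, if anything falls off the work surface, if the arm or the gripper's body presses on something with over 40 N, if the wrist force passes 120 N, or if a joint passes its speed limit or range.

ROBOT

A 6-joint arm with a two-finger parallel gripper is mounted at the origin on the work surface. World frame = base frame: x ahead of the robot, y to its left, z up, the work surface at z = 0. Lengths are in m, angles in rad, forces in N, time in s.
With the tool pointing down it reaches from about 0.35 to 0.975 m from the base axis. Payload 17.4 kg.
Tool frame: the origin (TCP) lies at the very end of the fingers, on their centre line; the grasp point (between the pads) lies 19 mm behind it; x points along the fingers, y is the direction in which the jaws open and shut, and the axes are right-handed (so a half turn about x gives the same grasp; the last joint's range is limited). The gripper opens to 85 mm and grips with 20 to 120 N. Pads are 22 mm wide; open, the fingers measure 114 mm over their backs; the gripper's body (76 mm by 85 mm) begins 54 mm behind the grasp point. The pads swing forward as they close: fully open they stand 13 mm farther back than shut.
Start: joints at [1.155, 0.116, 1.442, -0, 1.584, -0.038], TCP at [0.249, 0.627, 0.195] pointing down, gripper open.
Joint ranges: [-2.83, 2.83], [-0.83, 2.19], [0.07, 2.5], [-1.14, 4.28], [0.01, 3], [-2.97, 2.97]. Speed limits (rad/s): [1.89, 1.89, 2.22, 3.14, 3.14, 3.14].

INTERFACE

Orientations are given as a unit quaternion [w, x, y, z].
In Python, from rig import env gives the robot as it stands.
- The arm moves only by the tool step_arm, never from a script. Its arguments are lists of equal length, an entry for each row: "offset": the shift along the world's x, y, z in units of 100 mm (1.0 is 100 mm), a list of three; "roll": the turn about the world's z in units of 90 degrees (1.0 is 90 degrees); "gripper": the closure, from 0 (fully open) to 1 (shut). In form: {"offset": [[dx, dy, dz], ...], "roll": [roll, ...], "gripper": [gripper, ...]}. A call has exactly 10 rows; each row is the pose to reach, as a shift and turn from the pose commanded when the call began; what a row does not reach only later rows make up. A row lasts 1/8 s, in which the tool goes at most 62.5 mm and 10.7 degrees, less where a joint would pass 70% of its speed; a pose out of reach is approached as far as the arm can. A call with a number of a shift or a turn outside -1 to 1 is refused whole. A call with a gripper value outside its range is refused whole. The fingers move at their own pace and stop on an object; "force" is the grip in N (left out, the last holds). Time passes only in rows, so rows that repeat a pose let the fingers close, or fill a call up. It gives the time, the measured TCP pose, the force and the opening at its end, in the units of the state.
- env.get_state(): the state, without advancing time (a new reading comes with each control period).
- env.camera(name): name is "side" or "top"; returns a dict with "image" (420x560x3 uint8, red, green, blue), "range_z" (420x560 float32, m along the optical axis (not along the pixel's ray), 0 where there is no reading), "K" (3x3 intrinsics, pixels), "k1" (the pictures are not rectified: a ray, as slopes to the right and down, at radius r is drawn at 1 + k1 r^2 times it, then the intrinsics apply), "view" (4x4, takes a point from world to camera coordinates). Camera axes: x right, y up, looking along -z (the intrinsics and any distortion apply to the point x, -y, -z); pixel columns grow to the right and rows downward; lengths in m; the calibration is good to about 2 mm. A picture is of the moment at which its call begins.
- env.sign_off(): hands the job in, once; it reports no verdict.
The state is a dict: "clock": time; "joint_pos": joint angles; "joint_velocities": joint speeds; "tau": joint torques, N m; "position": TCP position; "orientation": TCP orientation; "wrist_force": force on the tool from outside, world axes, zero at the start; "torque": the same for the moment, N m; "opening": finger opening in m.
Only numpy, scipy, OpenCV 4.12 (cv2) and the standard library are available. Lean on these libraries where they do the work, as an engineer would, in place of code of your own. Each camera call takes 0.05 s, during which the arm holds its last target. There are 200 camera calls.

## Working session

There is one attempt and no reset: what is moved stays moved. The work goes in short steps, Python scripts to look and compute and a tool call to move; the robot and the scene stay as the last step left them, time stands still between calls to the robot, and variables do not carry over. Pictures are saved under pics/ and viewed, about 8 in all and at most 12, crops included, and the job is handed in when it is done.

Besides the shell and the picture viewer there is one more tool, called after "Request:" by a JSON object that holds its "name" and its "arguments". step_arm: Moves the arm, as the interface text tells. Its arguments: {"type":"object","properties":{"offset":{"type":"array"},"roll":{"type":"array"},"gripper":{"type":"array"},"force":{"type":"number"}},"required":["offset","roll","gripper"]}

```bash
ls; mkdir -p pics; cat > h.py <<'E'
import numpy as np, cv2
from rig import env
def cam(n):
    c=env.camera(n); return c
def ray(c,u,v):
    K=np.array(c["K"]); p=cv2.undistortPoints(np.array([[[u,v]]],float),K,np.array([c["k1"],0,0,0.]))[0,0]
    V=np.array(c["view"]); R=V[:3,:3]; o=-R.T@V[:3,3]
    return o,R.T@np.array([p[0],-p[1],-1.])
def onz(c,u,v,z):
    o,d=ray(c,u,v); return o+d*(z-o[2])/d[2]
def byrange(c,u,v):
    o,d=ray(c,u,v); return o+d*c["range_z"][int(v),int(u)]
E
python3 - <<'E'
from h import *
for n in("top","side"):
    c=cam(n); cv2.imwrite(f"pics/{n}0.png",c["image"][:,:,::-1])
    V=np.array(c["view"]);print(n,c["K"],c["k1"],-V[:3,:3].T@V[:3,3],-V[2,:3])
s=env.get_state();print(s)
E
```

```text
pics
top [[391.51573962   0.         289.22524588]
 [  0.         391.51573962 210.44292493]
 [  0.           0.           1.        ]] -0.017416402198151455 [0.38789695 0.01578814 0.99832581] [ 0.15077702 -0.0031738  -0.9885627 ]
side [[381.20309052   0.         282.85239285]
 [  0.         381.20309052 208.09278471]
 [  0.           0.           1.        ]] -0.10474432265640232 [ 0.13680678 -0.36917108  0.67682883] [ 0.49615516  0.46968316 -0.73022447]
{'clock': 0.1, 'joint_pos': array([ 1.15522437e+00,  1.16449650e-01,  1.44219637e+00, -2.77360653e-05,
        1.58398470e+00, -3.78251851e-02]), 'joint_velocities': array([ 0.00030924,  0.00050474, -0.00223489, -0.00016695,  0.00066239,
        0.00051205]), 'tau': array([ 1.39557345e-03, -7.33659410e+01, -6.33793330e+01, -4.56574946e-05,
        5.08794968e-03, -2.69104913e-05]), 'position': array([0.24890905, 0.62721313, 0.19462947]), 'orientation': array([ 0.69445881,  0.1324013 ,  0.69460468, -0.13312095]), 'wrist_force': array([-0.16960413,  0.00123376,  1.00570986]), 'torque': array([ 0.01027156,  0.00418098, -0.02170371]), 'opening': 0.08530510198981167}
```

View pics/top0.png

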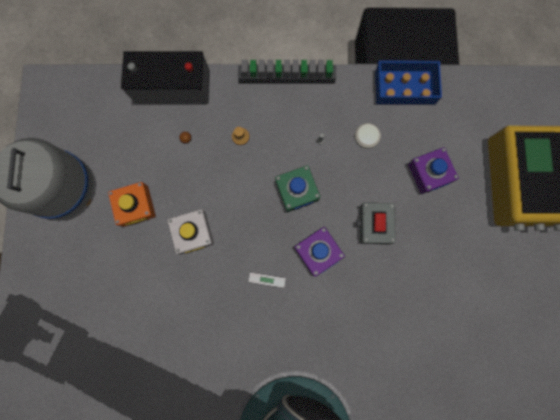

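View pics/side0.png

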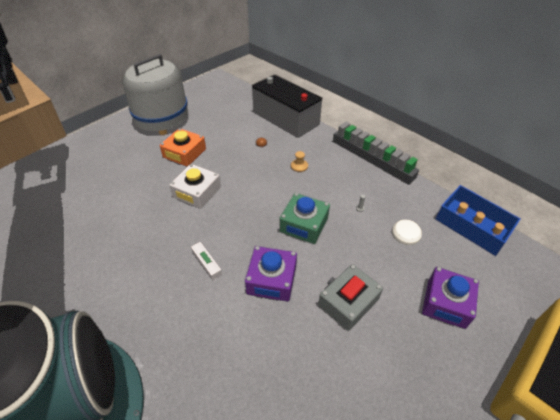

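The top view shows the target yellow key (aluminium box) at about (189,231) and the target blue key (green box) at (298,185). The rocker is at (380,222). In the side view the keys are at (194,175) and (306,205). The orange and purple boxes are the look-alikes.

```bash
cat >> h.py <<'E'
HS={"y":((22,120,90),(35,255,255)),"b":((100,120,60),(118,255,255)),"r":((0,150,80),(8,255,255))}
def blob(c,col,u,v,r=22):
    h=cv2.cvtColor(c["image"],cv2.COLOR_RGB2HSV); m=cv2.inRange(h,*HS[col])
    w=np.zeros_like(m); cv2.circle(w,(u,v),r,255,-1); m&=w
    n,l,s,ce=cv2.connectedComponentsWithStats(m)
    if n<2: return None
    i=1+np.argmax(s[1:,4]); return ce[i],s[i],l==i
def tri(rs):
    A=0;b=0
    for o,d in rs:
        d=d/np.linalg.norm(d);P=np.eye(3)-np.outer(d,d);A=A+P;b=b+P@o
    return np.linalg.solve(A,b)
E
python3 - <<'E'
from h import *
T=cam("top");S=cam("side")
for col,t,s,z in(("y",(189,231),(194,175),.066),("b",(298,185),(306,205),.078),("r",(380,222),(352,289),.06)):
    rs=[]
    for c,p in((T,t),(S,s)):
        q=blob(c,col,*p); ce,st,m=q
        rs.append(ray(c,*ce))
        ys,xs=np.nonzero(m); P=np.array([byrange(c,x,y) for x,y in zip(xs,ys)])
        top=P[P[:,2]>np.percentile(P[:,2],90)-.003]
        print(col,ce.round(1),st,"plane",onz(c,*ce,z).round(4),"range med top",np.median(top,0).round(4),len(top))
    print(" tri",tri(rs).round(4))
E
```

```text
y [186.9 230.1] [180 223  15  15 183] plane [0.482  0.2575 0.066 ] range med top [0.4822 0.2574 0.0666] 131
y [193.1 174.4] [187 169  14  12 134] plane [0.4792 0.2535 0.066 ] range med top [0.481  0.255  0.0664] 100
 tri [0.4824 0.259  0.0605]
b [297.2 184.8] [290 177  15  16 190] plane [ 0.5907 -0.0062  0.078 ] range med top [ 0.5922 -0.0057  0.0784] 126
b [305.2 204.6] [297 197  18  16 233] plane [ 0.5855 -0.0111  0.078 ] range med top [ 0.5894 -0.0076  0.078 ] 158
 tri [ 0.5923 -0.0061  0.0694]
r [379.6 221.7] [375 213  11  19 179] plane [ 0.504  -0.2057  0.06  ] range med top [ 0.5143 -0.2053  0.065 ] 80
r [352.3 287.6] [340 276  25  24 324] plane [ 0.5018 -0.2066  0.06  ] range med top [ 0.5129 -0.2066  0.0653] 125
 tri [ 0.504  -0.2061  0.0569]
```

Heights agree: yellow is at about (0.482, 0.257, 0.066) and blue at (0.591, -0.007, 0.078). I'll travel to above yellow with the gripper shut.

Request:
{"name": "step_arm", "arguments": {"offset": [[0.06,-0.1,0],[0.12,-0.2,0],[0.18,-0.3,0],[0.25,-0.4,0],[0.31,-0.5,0],[0.37,-0.6,0],[0.43,-0.7,0],[0.5,-0.8,0],[0.56,-0.9,0],[0.62,-1.0,0]], "roll": [0,0,0,0,0,0,0,0,0,0], "gripper": [1,1,1,1,1,1,1,1,1,1], "force": 60}}

```text
clock: 1.45
position: [0.3114, 0.5267, 0.1953]
orientation: [0.695, 0.133, 0.695, -0.133]
wrist_force: [0.3, 0.2, -0.7]
opening: 0.0001
```

Request:
{"name": "step_arm", "arguments": {"offset": [[0.06,-0.1,0],[0.12,-0.2,0],[0.18,-0.3,0],[0.25,-0.4,0],[0.31,-0.5,0],[0.37,-0.6,0],[0.43,-0.7,0],[0.5,-0.8,0],[0.56,-0.9,0],[0.62,-1.0,0]], "roll": [0,0,0,0,0,0,0,0,0,0], "gripper": [1,1,1,1,1,1,1,1,1,1]}}

```text
clock: 2.7
position: [0.3734, 0.4267, 0.1953]
orientation: [0.695, 0.133, 0.695, -0.133]
wrist_force: [0.1, -0.1, 0.0]
opening: -0.0002
```

Request:
{"name": "step_arm", "arguments": {"offset": [[0.06,-0.1,0],[0.12,-0.2,0],[0.18,-0.3,0],[0.25,-0.4,0],[0.31,-0.5,0],[0.37,-0.6,0],[0.43,-0.7,0],[0.5,-0.8,0],[0.56,-0.9,0],[0.62,-1.0,0]], "roll": [0,0,0,0,0,0,0,0,0,0], "gripper": [1,1,1,1,1,1,1,1,1,1]}}

```text
clock: 3.95
position: [0.4354, 0.3267, 0.1953]
orientation: [0.695, 0.133, 0.695, -0.133]
wrist_force: [0.6, 0.2, 0.1]
opening: 0.0002
```

Request:
{"name": "step_arm", "arguments": {"offset": [[0.12,-0.17,0],[0.24,-0.35,0],[0.36,-0.52,0],[0.47,-0.7,0],[0.47,-0.7,-0.2],[0.47,-0.7,-0.4],[0.47,-0.7,-0.6],[0.47,-0.7,-0.8],[0.47,-0.7,-1.0],[0.47,-0.7,-1.0]], "roll": [0,0,0,0,0,0,0,0,0,0], "gripper": [1,1,1,1,1,1,1,1,1,1]}}

```text
clock: 5.2
position: [0.4812, 0.2571, 0.0933]
orientation: [0.694, 0.132, 0.695, -0.133]
wrist_force: [-1.0, -0.7, 0.1]
opening: 0.0
```

```bash
python3 - <<'E'
from h import *
a=cam("top")["image"][170:290,120:270];b=cam("side")["image"][100:220,120:270]
cv2.imwrite("pics/near.png",cv2.resize(np.vstack([a,b]),None,fx=2.4,fy=2.4)[:,:,::-1])
E
```

```text
(no output)
```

View pics/near.png

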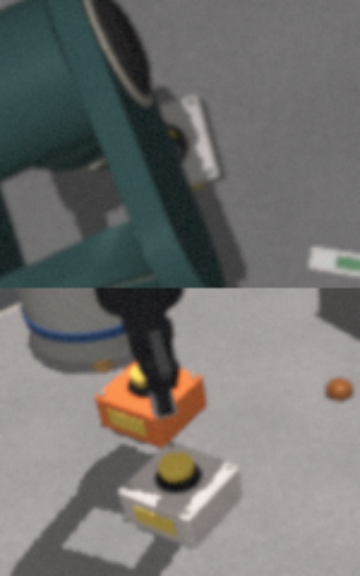

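The crop shows the fingertip at about side px (188,151) and the key at (193,176). That gap looks larger than a 27 mm height difference, so I'll check it.

```bash
python3 - <<'E'
from h import *
c=cam("side");s=env.get_state()
def proj(p):
    V=np.array(c["view"]);q=V[:3,:3]@p+V[:3,3];q=q*[1,-1,-1]
    return cv2.projectPoints(q.reshape(1,1,3),np.zeros(3),np.zeros(3),np.array(c["K"]),np.array([c["k1"],0,0,0.]))[0].ravel()
print("tcp",s["position"],proj(s["position"]))
for v in range(130,158,3):
    print(v,[byrange(c,u,v).round(3).tolist() for u in(184,188,192)])
print(proj(np.array([.482,.257,.066])))
E
```

```text
tcp [0.48237118 0.2576133  0.09611017] [191.17431594 163.34836977]
130 [[0.475, 0.246, 0.201], [0.461, 0.205, 0.228], [0.468, 0.201, 0.226]]
133 [[0.452, 0.207, 0.224], [0.459, 0.203, 0.222], [0.465, 0.198, 0.222]]
136 [[0.45, 0.205, 0.219], [0.459, 0.205, 0.214], [0.468, 0.205, 0.21]]
139 [[0.454, 0.216, 0.204], [0.464, 0.217, 0.198], [0.474, 0.217, 0.193]]
142 [[0.46, 0.229, 0.185], [0.478, 0.245, 0.167], [0.565, 0.379, 0.05]]
145 [[0.472, 0.253, 0.158], [0.477, 0.245, 0.16], [0.489, 0.25, 0.151]]
148 [[0.472, 0.257, 0.148], [0.476, 0.247, 0.151], [0.488, 0.25, 0.143]]
151 [[0.47, 0.255, 0.142], [0.474, 0.246, 0.144], [0.486, 0.25, 0.135]]
154 [[0.522, 0.358, 0.044], [0.536, 0.362, 0.034], [0.549, 0.364, 0.026]]
157 [[0.521, 0.359, 0.034], [0.533, 0.359, 0.027], [0.546, 0.362, 0.018]]
[193.17518779 173.12278074]
```

The side range data puts the fingertip at z≈0.135, but the state says 0.096. That's either image lag or a wrong TCP, so I'll check again.

```bash
python3 - <<'E'
from h import *
for k in range(4):
    c=cam("side");s=env.get_state()
    print(s["clock"],s["position"].round(4))
    P={}
    for v in range(142,175,2):
        p=byrange(c,190,v); P[v]=p.round(3).tolist()
    print(P)
cv2.imwrite("pics/near2.png",cv2.resize(c["image"][80:240,90:290],None,fx=3,fy=3)[:,:,::-1])
E
```

```text
5.4 [0.4824 0.2576 0.0962]
{142: [0.482, 0.242, 0.167], 144: [0.481, 0.242, 0.162], 146: [0.481, 0.245, 0.155], 148: [0.481, 0.245, 0.149], 150: [0.481, 0.247, 0.143], 152: [0.481, 0.25, 0.135], 154: [0.542, 0.362, 0.031], 156: [0.541, 0.362, 0.025], 158: [0.538, 0.36, 0.02], 160: [0.536, 0.358, 0.016], 162: [0.535, 0.358, 0.01], 164: [0.506, 0.307, 0.051], 166: [0.503, 0.303, 0.048], 168: [0.499, 0.298, 0.047], 170: [0.483, 0.271, 0.067], 172: [0.479, 0.265, 0.066], 174: [0.474, 0.259, 0.066]}
5.45 [0.4824 0.2576 0.0962]
{142: [0.482, 0.242, 0.167], 144: [0.481, 0.243, 0.162], 146: [0.481, 0.244, 0.155], 148: [0.48, 0.244, 0.15], 150: [0.478, 0.243, 0.146], 152: [0.482, 0.251, 0.134], 154: [0.542, 0.362, 0.031], 156: [0.54, 0.361, 0.026], 158: [0.537, 0.358, 0.022], 160: [0.537, 0.359, 0.015], 162: [0.535, 0.357, 0.01], 164: [0.508, 0.31, 0.047], 166: [0.503, 0.303, 0.048], 168: [0.5, 0.3, 0.045], 170: [0.484, 0.273, 0.065], 172: [0.478, 0.265, 0.067], 174: [0.474, 0.258, 0.067]}
5.5 [0.4824 0.2575 0.0961]
{142: [0.483, 0.245, 0.165], 144: [0.482, 0.244, 0.16], 146: [0.48, 0.242, 0.
[... 190 characters left out ...]
 0.013], 162: [0.535, 0.358, 0.009], 164: [0.508, 0.311, 0.047], 166: [0.503, 0.303, 0.048], 168: [0.497, 0.296, 0.049], 170: [0.483, 0.27, 0.067], 172: [0.479, 0.266, 0.066], 174: [0.475, 0.26, 0.066]}
5.55 [0.4823 0.2575 0.096 ]
{142: [0.483, 0.245, 0.164], 144: [0.483, 0.246, 0.159], 146: [0.48, 0.243, 0.156], 148: [0.48, 0.244, 0.151], 150: [0.479, 0.245, 0.145], 152: [0.482, 0.251, 0.134], 154: [0.54, 0.359, 0.034], 156: [0.54, 0.36, 0.026], 158: [0.539, 0.361, 0.019], 160: [0.537, 0.359, 0.015], 162: [0.536, 0.359, 0.008], 164: [0.506, 0.306, 0.051], 166: [0.503, 0.304, 0.048], 168: [0.5, 0.301, 0.044], 170: [0.483, 0.272, 0.066], 172: [0.479, 0.266, 0.066], 174: [0.474, 0.259, 0.066]}
```

View pics/near2.png

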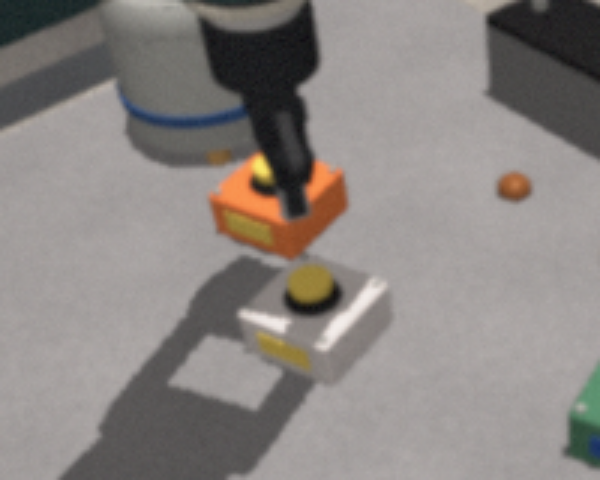

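The arm is static and the visible fingertip really is about 35 mm above the reported TCP. The sideways position looks right. I'll go down 28 mm, still above or just at the cap by either reading, and look at the force and the camera.

Request:
{"name": "step_arm", "arguments": {"offset": [[0,0,-0.05],[0,0,-0.1],[0,0,-0.15],[0,0,-0.2],[0,0,-0.24],[0,0,-0.28],[0,0,-0.28],[0,0,-0.28],[0,0,-0.28],[0,0,-0.28]], "roll": [0,0,0,0,0,0,0,0,0,0], "gripper": [1,1,1,1,1,1,1,1,1,1]}}

```text
clock: 6.8
position: [0.4821, 0.2574, 0.0675]
orientation: [0.695, 0.133, 0.694, -0.133]
wrist_force: [0.1, 0.4, 0.7]
opening: -0.0002
```

```bash
python3 - <<'E'
from h import *
c=cam("side");s=env.get_state()
print(s["clock"],s["position"].round(4),s["wrist_force"],s["opening"])
for v in range(146,182,2):
    print(v,[byrange(c,u,v).round(3).tolist() for u in (187,190,193)])
cv2.imwrite("pics/near3.png",cv2.resize(c["image"][80:240,90:290],None,fx=3,fy=3)[:,:,::-1])
E
```

```text
6.85 [0.482  0.2574 0.0674] [ 0.26286276  0.3925273  -0.32131392] 0.00021525445792952273
146 [[0.451, 0.204, 0.194], [0.457, 0.202, 0.191], [0.465, 0.204, 0.186]]
148 [[0.453, 0.208, 0.185], [0.46, 0.209, 0.181], [0.467, 0.208, 0.177]]
150 [[0.456, 0.215, 0.175], [0.464, 0.217, 0.169], [0.476, 0.227, 0.156]]
152 [[0.463, 0.231, 0.156], [0.469, 0.229, 0.154], [0.488, 0.249, 0.132]]
154 [[0.471, 0.246, 0.137], [0.477, 0.245, 0.134], [0.488, 0.25, 0.126]]
156 [[0.47, 0.247, 0.132], [0.477, 0.246, 0.128], [0.484, 0.245, 0.125]]
158 [[0.469, 0.248, 0.126], [0.475, 0.244, 0.125], [0.481, 0.242, 0.122]]
160 [[0.472, 0.255, 0.114], [0.475, 0.247, 0.117], [0.481, 0.244, 0.115]]
162 [[0.47, 0.254, 0.11], [0.477, 0.253, 0.106], [0.484, 0.25, 0.104]]
164 [[0.524, 0.356, 0.011], [0.507, 0.308, 0.049], [0.541, 0.355, 0.001]]
166 [[0.523, 0.358, 0.002], [0.504, 0.305, 0.046], [0.509, 0.3, 0.046]]
168 [[0.493, 0.303, 0.048], [0.499, 0.298, 0.047], [0.493, 0.273, 0.065]]
170 [[0.489, 0.298, 0.046], [0.482, 0.27, 0.068], [0.488, 0.265, 0.067]]
172 [[0.473, 0.27, 0.067], [0.479, 0.266, 0.065], [0.484, 0.26, 0.066]]
174 [[0.469, 0.264, 0.067], [0.475, 0.261, 0.065], [0.478, 0.252, 0.069]]
176 [[0.465, 0.259, 0.066], [0.469, 0.252, 0.068], [0.475, 0.249, 0.066]]
178 [[0.465, 0.26, 0.059], [0.468, 0.252, 0.062], [0.472, 0.245, 0.064]]
180 [[0.466, 0.266, 0.048], [0.467, 0.252, 0.057], [0.471, 0.245, 0.058]]
```

View pics/near3.png

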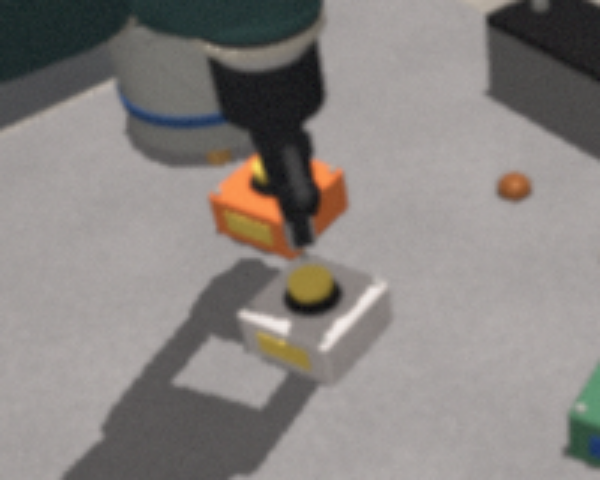

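The fingertip is at z≈0.102 with TCP reading 0.0675, so the offset of about 35 mm holds and the tip is lined up with the cap. Contact should come near TCP 0.031, so I'll descend using the force reading.

Request:
{"name": "step_arm", "arguments": {"offset": [[0,0,-0.06],[0,0,-0.12],[0,0,-0.18],[0,0,-0.24],[0,0,-0.3],[0,0,-0.34],[0,0,-0.37],[0,0,-0.4],[0,0,-0.4],[0,0,-0.4]], "roll": [0,0,0,0,0,0,0,0,0,0], "gripper": [1,1,1,1,1,1,1,1,1,1]}}

```text
clock: 8.1
position: [0.482, 0.2574, 0.0275]
orientation: [0.695, 0.133, 0.695, -0.133]
wrist_force: [-1.3, 0.5, 1.2]
opening: -0.0002
```

```bash
python3 - <<'E'
from h import *
F=[]
for k in range(5):
    c=cam("side");s=env.get_state();F.append(s["wrist_force"][2])
print(s["clock"],s["position"].round(4),np.round(F,2))
for v in range(164,186,2):
    print(v,[byrange(c,u,v)[2].round(3) for u in range(184,202,2)])
cv2.imwrite("pics/near4.png",cv2.resize(c["image"][120:220,130:255],None,fx=5,fy=5)[:,:,::-1])
E
```

```text
8.35 [0.482  0.2574 0.0274] [1.6  2.22 1.15 1.54 2.46]
164 [np.float64(0.007), np.float64(0.109), np.float64(0.138), np.float64(0.139), np.float64(0.134), np.float64(0.13), np.float64(0.125), np.float64(0.12), np.float64(0.0)]
166 [np.float64(0.002), np.float64(0.086), np.float64(0.126), np.float64(0.121), np.float64(0.112), np.float64(0.113), np.float64(0.09), np.float64(0.001), np.float64(0.001)]
168 [np.float64(0.001), np.float64(0.046), np.float64(0.11), np.float64(0.095), np.float64(0.091), np.float64(0.092), np.float64(0.084), np.float64(0.047), np.float64(0.047)]
170 [np.float64(0.047), np.float64(0.046), np.float64(0.084), np.float64(0.089), np.float64(0.087), np.float64(0.086), np.float64(0.078), np.float64(0.063), np.float64(0.046)]
172 [np.float64(0.046), np.float64(0.046), np.float64(0.079), np.float64(0.081), np.float64(0.081), np.float64(0.079), np.float64(0.077), np.float64(0.064), np.float64(0.063)]
174 [np.float64(0.047), np.float64(0.063), np.float64(0.065), np.float64(0.069), np.float64(0.077), np.float64(0.075), np.float64(0.071), np.float64(0.064), np.float64(0.0
[... 182 characters left out ...]
78 [np.float64(0.047), np.float64(0.049), np.float64(0.061), np.float64(0.063), np.float64(0.063), np.float64(0.061), np.float64(0.063), np.float64(0.059), np.float64(0.048)]
180 [np.float64(0.048), np.float64(0.048), np.float64(0.055), np.float64(0.057), np.float64(0.059), np.float64(0.058), np.float64(0.057), np.float64(0.048), np.float64(0.05)]
182 [np.float64(0.049), np.float64(0.05), np.float64(0.051), np.float64(0.049), np.float64(0.047), np.float64(0.049), np.float64(0.048), np.float64(0.049), np.float64(0.048)]
184 [np.float64(0.047), np.float64(0.046), np.float64(0.046), np.float64(0.048), np.float64(0.047), np.float64(0.046), np.float64(0.048), np.float64(0.046), np.float64(0.045)]
```

View pics/near4.png

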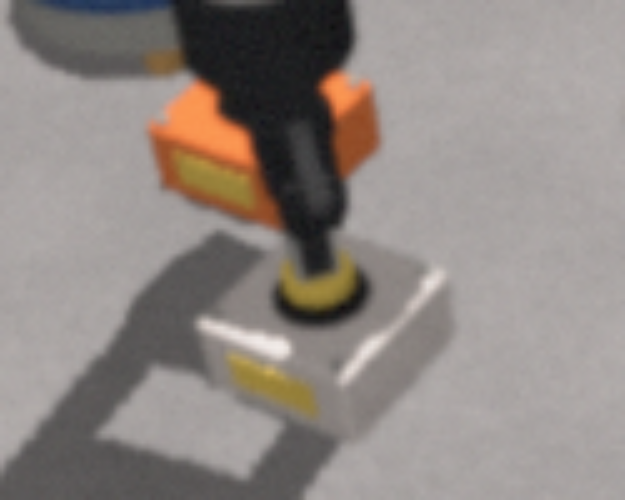

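Contact is confirmed: the tip is on the cap at about (193,175), the cap is about 2.5 mm down (0.0635) and the force is about 1.8 N. I'll press 5 mm more and hold.

Request:
{"name": "step_arm", "arguments": {"offset": [[0,0,-0.02],[0,0,-0.04],[0,0,-0.05],[0,0,-0.05],[0,0,-0.05],[0,0,-0.05],[0,0,-0.05],[0,0,-0.05],[0,0,-0.05],[0,0,-0.05]], "roll": [0,0,0,0,0,0,0,0,0,0], "gripper": [1,1,1,1,1,1,1,1,1,1]}}

```text
clock: 9.6
position: [0.482, 0.2574, 0.0223]
orientation: [0.695, 0.133, 0.694, -0.133]
wrist_force: [1.4, 0.2, 2.1]
opening: 0.0
```

```bash
python3 - <<'E'
from h import *
F=[];Z=[]
for k in range(6):
    c=cam("side");s=env.get_state();F.append(s["wrist_force"][2])
    q=blob(c,"y",194,178,12)
    if q: ys,xs=np.nonzero(q[2]); P=np.array([byrange(c,x,y)[2] for x,y in zip(xs,ys)]); Z.append(P[P<.07])
z=np.concatenate(Z) if Z else []
print(s["clock"],s["position"].round(4),np.round(F,2),np.histogram(z,np.arange(.05,.071,.001)))
E
```

```text
9.9 [0.482  0.2574 0.0223] [3.39 3.9  2.08 2.79 2.87 1.99] (array([ 16,  24,  23,  22,  21,  35,  49,  74, 100,  82,  27,   2,   0,
         1,   0,   0,   0,   0,   0,   0]), array([0.05 , 0.051, 0.052, 0.053, 0.054, 0.055, 0.056, 0.057, 0.058,
       0.059, 0.06 , 0.061, 0.062, 0.063, 0.064, 0.065, 0.066, 0.067,
       0.068, 0.069, 0.07 ]))
```

The yellow cap is at about 0.059, below the 0.0615 threshold, with about 2.8 N. Lifting, then moving to blue (dx +0.109, dy -0.264).

Request:
{"name": "step_arm", "arguments": {"offset": [[0,0,0.2],[0,0,0.4],[0,0,0.7],[0,0,1.0],[0.05,-0.13,1.0],[0.1,-0.26,1.0],[0.15,-0.4,1.0],[0.2,-0.53,1.0],[0.25,-0.66,1.0],[0.29,-0.7,1.0]], "roll": [0,0,0,0,0,0,0,0,0,0], "gripper": [1,1,1,1,1,1,1,1,1,1]}}

```text
clock: 11.15
position: [0.5113, 0.1865, 0.1222]
orientation: [0.694, 0.133, 0.695, -0.133]
wrist_force: [0.2, -0.2, -0.3]
opening: 0.0001
```

Request:
{"name": "step_arm", "arguments": {"offset": [[0.04,-0.1,0],[0.08,-0.2,0],[0.12,-0.3,0],[0.16,-0.4,0],[0.2,-0.5,0],[0.24,-0.6,0],[0.28,-0.7,0],[0.32,-0.8,0],[0.36,-0.9,0],[0.4,-1.0,0]], "roll": [0,0,0,0,0,0,0,0,0,0], "gripper": [1,1,1,1,1,1,1,1,1,1]}}

```text
clock: 12.4
position: [0.5513, 0.0867, 0.1223]
orientation: [0.695, 0.133, 0.695, -0.133]
wrist_force: [0.0, -0.4, 0.8]
opening: -0.0002
```

Request:
{"name": "step_arm", "arguments": {"offset": [[0.08,-0.19,0],[0.16,-0.38,0],[0.24,-0.57,0],[0.32,-0.76,0],[0.4,-0.94,0],[0.4,-0.94,-0.15],[0.4,-0.94,-0.3],[0.4,-0.94,-0.45],[0.4,-0.94,-0.55],[0.4,-0.94,-0.55]], "roll": [0,0,0,0,0,0,0,0,0,0], "gripper": [1,1,1,1,1,1,1,1,1,1]}}

```text
clock: 13.65
position: [0.5905, -0.0063, 0.0663]
orientation: [0.694, 0.133, 0.695, -0.133]
wrist_force: [0.5, -0.4, -0.4]
opening: -0.0002
```

```bash
python3 - <<'E'
from h import *
c=cam("side");s=env.get_state()
print(s["clock"],s["position"].round(4),s["wrist_force"].round(2))
q=blob(c,"y",194,178,20); ys,xs=np.nonzero(q[2]);print("yellow top",np.percentile([byrange(c,x,y)[2] for x,y in zip(xs,ys)],[50,75,90]))
cv2.imwrite("pics/blue1.png",cv2.resize(c["image"][120:260,220:400],None,fx=4,fy=4)[:,:,::-1])
E
```

```text
13.7 [ 0.5909 -0.0064  0.0672] [-0.12  0.18  0.58]
yellow top [0.06576523 0.0667226  0.0672195 ]
```

View pics/blue1.png

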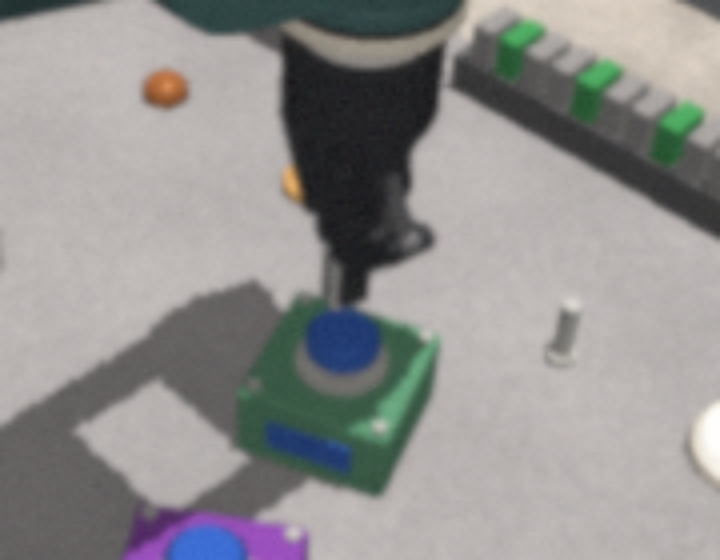

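Yellow is back up at about 0.066. The tip is over the blue cap at crop (345,300), and by the 36 mm offset it should touch at TCP 0.042. Pressing to TCP ≈0.035.

Request:
{"name": "step_arm", "arguments": {"offset": [[0,0,-0.06],[0,0,-0.12],[0,0,-0.18],[0,0,-0.23],[0,0,-0.26],[0,0,-0.29],[0,0,-0.31],[0,0,-0.32],[0,0,-0.32],[0,0,-0.32]], "roll": [0,0,0,0,0,0,0,0,0,0], "gripper": [1,1,1,1,1,1,1,1,1,1]}}

```text
clock: 14.95
position: [0.591, -0.0066, 0.0359]
orientation: [0.695, 0.133, 0.695, -0.133]
wrist_force: [-5.9, 0.4, 7.7]
opening: 0.0
```

```bash
python3 - <<'E'
from h import *
F=[];Z=[]
for k in range(6):
    c=cam("side");s=env.get_state();F.append(s["wrist_force"][2])
    q=blob(c,"b",306,208,13)
    if q: ys,xs=np.nonzero(q[2]); Z+=[byrange(c,x,y)[2] for x,y in zip(xs,ys)]
print(s["clock"],s["position"].round(4),np.round(F,2),np.histogram(Z,np.arange(.056,.086,.001)))
E
```

```text
15.25 [ 0.591  -0.0066  0.036 ] [7.65 8.42 7.93 7.97 7.37 8.35] (array([  0,   0,   0,   0,   6,  11,  18,  24,  31,  31,  48,  60,  73,
        80, 119, 156, 140,  45,  10,   2,   1,   0,   1,   3,   5,   1,
         2,   0,   2]), array([0.056, 0.057, 0.058, 0.059, 0.06 , 0.061, 0.062, 0.063, 0.064,
       0.065, 0.066, 0.067, 0.068, 0.069, 0.07 , 0.071, 0.072, 0.073,
       0.074, 0.075, 0.076, 0.077, 0.078, 0.079, 0.08 , 0.081, 0.082,
       0.083, 0.084, 0.085]))
```

Force is about 8 N and the cap is at about 0.072, which is past the click. I'll add 1.5 mm for margin, then lift clear.

Request:
{"name": "step_arm", "arguments": {"offset": [[0,0,-0.015],[0,0,-0.015],[0,0,-0.015],[0,0,-0.015],[0,0,0.2],[0,0,0.4],[0,0,0.7],[0,0,1.0],[0,0,1.0],[0,0,1.0]], "roll": [0,0,0,0,0,0,0,0,0,0], "gripper": [1,1,1,1,1,1,1,1,1,1]}}

```text
clock: 16.5
position: [0.5909, -0.0066, 0.1355]
orientation: [0.695, 0.133, 0.694, -0.133]
wrist_force: [-0.6, -0.8, -0.7]
opening: 0.0002
```

```bash
python3 - <<'E'
from h import *
c=cam("side");s=env.get_state();print(s["clock"],s["position"].round(4),s["wrist_force"].round(2))
ok={}
for n,col,p in(("y","y",(193,174)),("b","b",(305,204)),("r","r",(352,288))):
    q=blob(c,col,*p); ys,xs=np.nonzero(q[2]); P=np.array([byrange(c,x,y) for x,y in zip(xs,ys)])
    top=P[P[:,2]>np.percentile(P[:,2],90)-.003]; print(n,q[0].round(1),q[1],np.median(top,0).round(4))
    ok[n]=np.median(top[:,2])
if ok["y"]>.0645 and ok["b"]>.0765 and abs(ok["r"]-.0653)<.002 and s["position"][2]>.12: print("signing",env.sign_off())
E
```

```text
16.55 [ 0.5907 -0.0066  0.1349] [0.52 0.9  0.07]
y [193.1 174.9] [187 170  14  11 127] [0.4798 0.2549 0.0665]
b [305.2 204.6] [297 197  18  16 228] [ 0.5883 -0.0084  0.0778]
r [352.2 287.8] [340 276  25  24 329] [ 0.5128 -0.2068  0.0654]
the job is handed in; nothing more can be done
signing None
```

I pressed the yellow key, let it spring back up, then pressed and released the blue key, and handed the job in at about 16.6 s. I never went near the red rocker.

- **Yellow press:** the cap went down to about 0.059 m (needed below 0.0615) at about 2.8 N, and it was back up before I pressed blue.
- **Blue press:** the cap measured about 0.072 m (needed below 0.0735) at about 8 N. I then commanded 1.5 mm more before lifting, but did not measure the cap at that depth.
- **Last check:** the yellow top was at 0.0665 m and the blue top at 0.0778 m. The rocker's raised end was at 0.0654 m, the same as at the start within 0.1 mm. The arm was well clear of everything, with wrist force down at noise level.
- **Disagreement:** the camera showed the fingertips about 36 mm higher than the reported TCP. I set the press depths from the camera and the contact force instead. I took the cause to be fingertips that stop short of the stated TCP, but did not find out why.

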